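# Stack the top tray onto the bottom one

## Task

Pick up the grey stacking tray by its carrying bar and set it on the matching tray in the low steel stand so that all four corner lugs drop into the sockets and it sits flush and level, then let go. The bottom tray sits with a little play in its stand, so feel gently for the sockets: do not drop the tray, force it down or tip it, and leave the other things on the worktop where they are.

Things in the scene. Friction and masses are not known exactly. Their poses are not given: they have to be found in the camera images.
- tray_bar (a point): Centre of the carrying bar of the loose grey plastic tray (upper tray), over the tray's middle, 78 mm above the lug tips, 69 mm above the underside. Bar: 16 mm thick (tray's y), 24 mm high, 140 mm long (tray's x), 12 mm of air between it and the level of the tray's rim. z up. Half a turn makes no difference.
- tray: The same upper tray: origin at its middle, level with the lug tips, z up. 140 mm (x) by 190 mm (y), open, walls 45 mm high, 0.3 to 0.65 kg. Under its floor four round lugs, 10.5 mm diameter, 9 mm long, edges slightly rounded, point down at x = +-51, y = +-76 mm; it stands on them at the start.
- stand: Low dark steel stand with a 14 mm high lip, 166 mm (x) by 216 mm (y), fixed; origin at the centre of its underside, z up. In it stands the lower grey tray, 140 x 190 mm, axes parallel to the stand's, with play: its middle is up to 8 mm off the stand's along x and also along y. Friction (about 40 N) holds it. Trays must not press or hit each other with over 40 N.
- stand_top (a point): Point fixed to the stand, 68 mm above its origin: the level of the lower tray's flat rim. NOT the lower tray's true middle, which is not measured. At x = +-51, y = +-76 mm from that true middle is a 38 mm square flat pad with a 13 mm square socket, 11 mm deep. Bar centre 78 mm above this point: lugs stand on the pads; 69 mm above: lugs in, tray flush.
- tin_beans_mid (a point): Bystander: food tin, 76 mm across, 58 mm high; point at its centre, 29.0 mm above the worktop.
- garlic_mid (a point): Bystander: garlic bulb, about 56 mm across and high; point at its centre, 28.0 mm above the worktop.
- salt_shaker_mid (a point): Bystander: glass salt shaker with a metal top, 44 mm across, 90 mm high; point at its centre, 45.0 mm above the worktop.
- lemon_mid (a point): Bystander: lemon, 71 x 53 x 51 mm; point at its centre, 25.5 mm above the worktop.

How it is judged (in metres and radians):
On the way:
1. the upper tray is lifted well clear of the worktop (height (world z) of tray_bar above 0.12 m), for 0.1 s.
At the end, for the whole second after the job is handed in: The upper tray sits on the lower one, released and at rest, all lugs in the sockets: its bar centre 133.5 to 140 mm above the stand's underside, within 13 mm of the stand's middle in each direction, aligned with the stand to 0.06 rad and level to 0.025 rad (z of tray_bar in the frame of stand between 0.1335 and 0.14 m and x of tray_bar in the frame of stand between -0.013 and 0.013 m and y of tray_bar in the frame of stand between -0.013 and 0.013 m and angle between the x axis of tray_bar and the x axis of stand, either way round below 0.06 rad and angle between tray_bar's own z axis and vertical below 0.025 rad and linear speed of tray below 0.01 m/s and contact force between the fingers and tray below 0.1 N); the robot touches nothing.
It fails at once if the upper tray presses on or hits the lower tray or its stand with more than 40 N (contact force between tray and stand above 40 N).
It fails at once if the upper tray is tipped by more than 0.3 rad (angle between tray_bar's own z axis and vertical above 0.3 rad).
It fails at once if a bystander is moved by more than 30 mm (distance of any of tin_beans_mid, garlic_mid, salt_shaker_mid, lemon_mid from where it was at the start of the episode above 0.03 m).
It also fails if it takes over 72 s, if anything falls off the work surface, if the arm or the gripper's body presses on something with over 40 N, if the wrist force passes 120 N, or if a joint passes its speed limit or range.

## Robot

A 6-joint arm with a two-finger parallel gripper is mounted at the origin on a cart in front of the work surface, level with it; the furniture and walls round the work are solid. World frame = base frame: x ahead of the robot, y to its left, z up, the work surface at z = 0. Lengths are in mm, angles in degrees, forces in N, time in s.
With the tool pointing down it reaches from about 300 to 850 mm from the base axis. Payload 4.2 kg.
Tool frame: the origin (TCP) lies at the very end of the fingers, on their centre line; the grasp point (between the pads) lies 19 mm behind it; z points along the fingers, y is the line along which they close (so a half turn about z gives the same grasp; the last joint's range is limited). The gripper opens to 91 mm and grips with 3 to 60 N. Pads are 32 mm wide; open, the fingers measure 118 mm over their backs; the gripper's body (76 mm by 178 mm) begins 60 mm behind the grasp point.
Start: joints at [71.734, 18.312, 89.639, -0, 72.044, -1.146], TCP at [169.267, 549.538, 213.976] pointing down, gripper open.
Joint ranges: [-177.97, 177.97], [-48.28, 115.42], [12.27, 149.76], [-77.06, 257.06], [2.81, 150.46], [-146.56, 146.56]. Speed limits (degrees/s): [147.25, 147.25, 180, 180, 180, 180].

## Interface

Orientations are given as [roll, pitch, yaw] about the fixed x, y, z axes, in that order (R = Rz(yaw) Ry(pitch) Rx(roll)).
In Python, from workcell import env, eyes gives the robot as it stands.
- The arm moves only by the tool send_rows, never from a script. Its argument "targets" is text: rows parted by semicolons, each of 7 numbers parted by spaces: the shift along the tool's x, y, z in m, then the turn, a rotation vector about the tool's x, y, z in degrees, then the opening in per cent of the stroke, from 0 (shut) to 100 (fully open). A call has 1 to 12 rows; each row is the pose to reach, as a shift and turn from the pose commanded when the call began, along the tool's axes at that moment; what a row does not reach only later rows make up. A row lasts 1/12 s, in which the tool goes at most 41.7 mm and 7.16 degrees, less where a joint would pass 70% of its speed; a pose out of reach is approached as far as the arm can. A call with a gripper value outside its range is refused whole. The fingers move at their own pace and stop on an object; "grip_force" is the grip in N (left out, the last holds). Time passes only in rows, so rows that repeat a pose let the fingers close. It gives the time, the measured TCP pose, the force, the opening and the grip force at its end, in the units of the state.
- env.state(): the state, without advancing time (a new reading comes with each control period).
- eyes.grab_frame(name): name is "scene" or "top" or "wrist"; returns a dict with "image" (400x640x3 uint8, blue, green, red), "fovy" (degrees; the focal length in pixels is half the picture's height over the tangent of half this angle, whatever the lens; pixels are square), "cx", "cy" (the principal point, pixels), "eye" and "attitude" of the camera in the world. Camera axes: x right, y up, looking along -z (the intrinsics and any distortion apply to the point x, -y, -z); pixel columns grow to the right and rows downward; lengths in mm; the calibration is good to about 2 mm. A picture is of the moment at which its call begins. There is no depth.
- env.job_done(): hands the job in; it is judged then, once.
The state is a dict: "time_s": time; "qpos": joint angles; "qvel": joint speeds; "effort": joint torques, N m; "ee_pos": TCP position; "ee_rot": TCP orientation; "force": force on the tool from outside, world axes, zero at the start; "torque": the same for the moment, N m; "gripper_width": finger opening in mm; "gripper_force": force on a finger pad.
Only numpy, scipy, OpenCV 4.12 (cv2) and the standard library are available. Lean on these libraries where they do the work, as an engineer would, in place of code of your own. Each camera call takes 0.05 s, during which the arm holds its last target. There are 200 camera calls.

## Working session

There is one attempt and no reset: what is moved stays moved. The work goes in short steps, Python scripts to look and compute and a tool call to move; the robot and the scene stay as the last step left them, time stands still between calls to the robot, and variables do not carry over. Pictures are saved under pics/ and viewed, at most 10 in all, crops included, and the job is handed in when it is done.

Besides the shell and the picture viewer there is one more tool, called after "Call:" as name(argument=value, ...), one argument or row to a line, values as JSON. send_rows: Moves the arm, as the interface text tells. Its arguments: {"type":"object","properties":{"targets":{"type":"string"},"grip_force":{"type":"number"}},"required":["targets"]}

```bash
mkdir -p pics; python3 - <<'E'
from workcell import env, eyes
import cv2,numpy as np
s=env.state();print(s)
for n in("scene","top","wrist"):
    f=eyes.grab_frame(n);cv2.imwrite(f"pics/{n}0.png",f["image"]);print(n,{k:v for k,v in f.items() if k!="image"})
E
```

```text
{'time_s': 0.0, 'qpos': array([ 7.17351079e+01,  1.83520502e+01,  8.97058732e+01, -9.85820143e-04,
        7.20434526e+01, -1.14439590e+00]), 'qvel': array([ 0.08494147,  0.03227115,  0.01240178,  0.04821842, -0.01393888,
       -0.04011257]), 'effort': array([-1.62465796e-03, -4.12478650e+01, -2.31964481e+01,  7.23564718e-02,
        4.60922986e-02, -1.50880983e-04]), 'ee_pos': array([169.10324188, 549.04944641, 213.11978805]), 'ee_rot': array([-1.79898626e+02, -1.08761997e-03,  1.62879808e+02]), 'force': array([-0.46292877,  0.61775999,  0.3312395 ]), 'torque': array([-0.00679327, -0.01817994, -0.00731788]), 'gripper_force': 0.0, 'gripper_width': 90.94233954953218}
scene {'fovy': 55.8598997614059, 'cx': 316.6436488677534, 'cy': 199.09643315956455, 'eye': array([  -3.21330441, -707.58460843, 1114.9977441 ]), 'attitude': array([ 40.4194313 ,  -0.90201273, -35.87240578])}
top {'fovy': 57.36681532106965, 'cx': 313.56011604546234, 'cy': 204.04488451013685, 'eye': array([ 416.02727388,   11.91036404, 1297.14620903]), 'attitude': array([ 6.09696741e+00,  2.07056386e-02, -8.94797574e+01])}
wrist {'fovy': 69.35521464324, 'cx': 317.54111512508706, 'cy': 199.69971997310083, 'eye': array([ 91.73688813, 572.72227918, 383.83823453]), 'attitude': array([-16.42730029,   0.11406923,  72.82387988])}
```

View pics/top0.png

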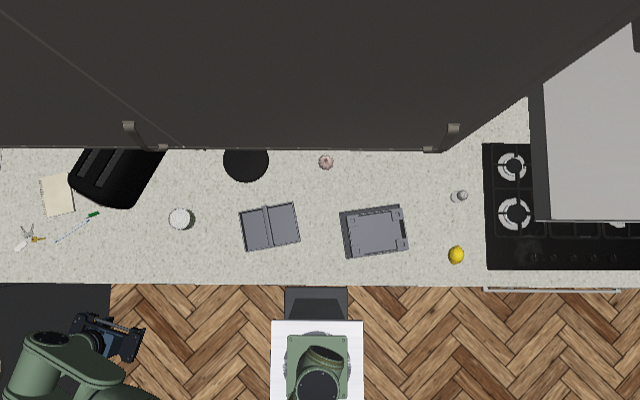

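View pics/scene0.png

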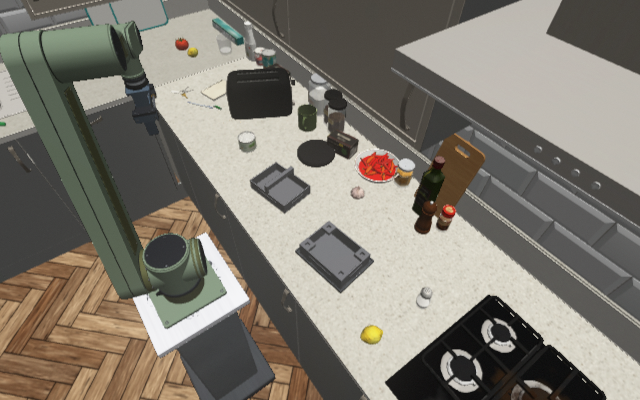

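The top view shows the upper tray near px (269,227) with its bar running roughly vertical in the image. The stand is near (374,231), with the tin at (180,219), garlic at (326,162), shaker at (460,196) and lemon at (456,255). I'll zoom in on the two trays.

```bash
cat > h.py <<'E'
import numpy as np,cv2
from scipy.spatial.transform import Rotation as R
def foc(f): return f["image"].shape[0]/2/np.tan(np.radians(f["fovy"]/2))
def rot(e): return R.from_euler("xyz",e,degrees=True)
def ray(f,u,v):
    k=foc(f); return rot(f["attitude"]).apply([(u-f["cx"])/k,-(v-f["cy"])/k,-1])
def onz(f,u,v,z):
    d=ray(f,u,v); e=np.array(f["eye"]); return e+d*(z-e[2])/d[2]
def proj(f,P):
    p=rot(f["attitude"]).inv().apply(np.atleast_2d(P)-f["eye"]); k=foc(f)
    return np.c_[f["cx"]+k*p[:,0]/-p[:,2], f["cy"]-k*p[:,1]/-p[:,2]]
def rowshift(s,P):  # world mm -> tool-axes shift in m
    return rot(s["ee_rot"]).inv().apply(np.array(P)-s["ee_pos"])/1000
E
python3 - <<'E'
import cv2
i=cv2.imread("pics/top0.png")[190:270,230:420]
cv2.imwrite("pics/c1.png",cv2.resize(i,None,fx=4.2,fy=4.2,interpolation=cv2.INTER_CUBIC))
E
```

```text
(no output)
```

View pics/c1.png

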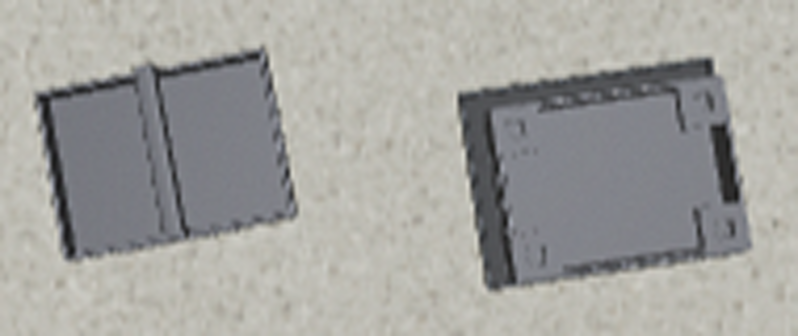

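The crop shows the upper tray's rim corners at about (38,95), (265,48), (296,215) and (70,260). The lower tray's rim corners are at about (489,110), (720,77), (749,247) and (512,285), with sockets near (515,128), (705,102), (728,230) and (536,252).

```bash
python3 - <<'E'
from h import *
import pickle
from workcell import env,eyes
f=eyes.grab_frame("top")
P=lambda L,z:np.array([onz(f,230+(u+.5)/4.2-.5,190+(v+.5)/4.2-.5,z) for u,v in L])
def rep(n,c):
    a=(c[1]-c[0]+c[2]-c[3])/2;b=(c[3]-c[0]+c[2]-c[1])/2
    print(n,c.mean(0).round(1),"long",np.linalg.norm(a).round(1),np.degrees(np.arctan2(a[1],a[0])).round(2),"short",np.linalg.norm(b).round(1),np.degrees(np.arctan2(b[1],b[0])).round(2))
rep("up",P([(38,95),(265,48),(296,215),(70,260)],54))
rep("low",P([(489,110),(720,77),(749,247),(512,285)],68))
rep("sock",P([(515,128),(705,102),(728,230),(536,252)],68))
rep("stand",P([(460,95),(713,60),(748,262),(487,290)],14))
print("bar",P([(148,68),(176,235)],90))
for n,u,v,z in(("tin",180,219,58),("garlic",326,162,28),("shaker",460,196,90),("lemon",456,255,25)):print(n,onz(f,u,v,z).round())
E
```

```text
up [471.5 162.7  54. ] long 186.5 -77.98 short 136.9 -168.02
low [ 454.  -198.9   68. ] long 189.5 -80.9 short 138.6 -171.91
sock [ 455.2 -201.7   68. ] long 154.1 -82.35 short 101.6 -170.59
stand [ 458.1 -195.3   14. ] long 216.3 -82.51 short 166.7 -171.56
bar [[537.60776557 175.12333593  90.        ]
 [406.68239815 150.20127109  90.        ]]
tin [493. 466.  58.]
garlic [701. -29.  28.]
shaker [ 576. -474.   90.]
lemon [ 380. -479.   25.]
```

The sizes check out: 187x137, 190x139 and 216x167 mm. I'll move above the loose tray and align the tool with its bar.

Call:
send_rows(
  targets="-0.04 -0.028 0.004 0 0 -3 100;-0.08 -0.056 0.009 0 0 -6 100;-0.12 -0.084 0.013 0 0 -9 100;-0.15 -0.106 0.018 0 0 -12 100;-0.18 -0.128 0.022 0 0 -15 100;-0.21 -0.15 0.026 0 0 -18 100;-0.24 -0.17 0.03 0 0 -20 100;-0.27 -0.19 0.034 0 0 -22 100;-0.3 -0.21 0.038 0 0 -24 100;-0.33 -0.23 0.04 0 0 -26 100;-0.36 -0.25 0.042 0 0 -28 100;-0.385 -0.27 0.044 0 0 -28.6 100",
  grip_force=20,
)

```text
time_s: 1.2
ee_pos: [459.1, 176.4, 169.8]
ee_rot: [-180.0, 0.0, -168.5]
force: [0.3, 0.3, -0.5]
gripper_width: 91.3
gripper_force: 0.0
```

```bash
python3 - <<'E'
from h import *
from workcell import env
s=env.state();print(s["time_s"],s["ee_pos"],s["ee_rot"],rowshift(s,[471.8,162.7,169]))
E
```

```text
1.2 [459.13437186 176.39415538 169.84241805] [-1.79998782e+02  4.06975199e-02 -1.68482341e+02] [-0.00967567 -0.01594733  0.00084963]
```

Call:
send_rows(
  targets="-0.006 -0.01 0 0 0 0 100;-0.0097 -0.016 0 0 0 0 100;-0.0097 -0.016 0 0 0 0 100;-0.0097 -0.016 0 0 0 0 100",
)

```text
time_s: 1.53
ee_pos: [469.9, 165.2, 169.9]
ee_rot: [180.0, -0.0, -168.5]
force: [0.4, 0.8, -0.2]
gripper_width: 91.3
gripper_force: 0.0
```

```bash
python3 - <<'E'
from h import *
import pickle
from workcell import env,eyes
f=eyes.grab_frame("wrist");s=env.state();pickle.dump((f,s),open("w1.pkl","wb"))
print(s["ee_pos"],s["ee_rot"]);cv2.imwrite("pics/w1.png",f["image"])
E
```

```text
[469.67642609 165.45283193 169.95782721] [ 1.79960284e+02 -2.52332737e-02 -1.68466365e+02]
```

View pics/w1.png

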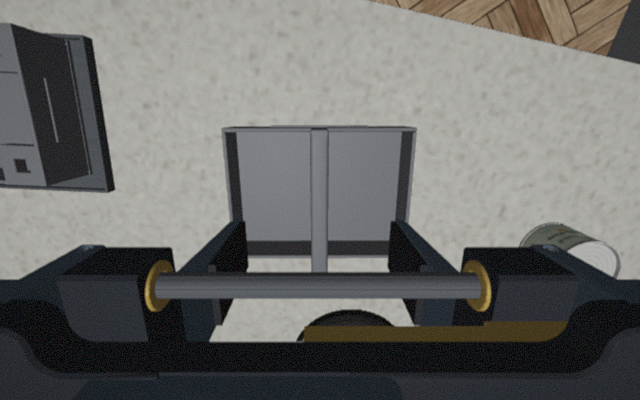

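The wrist view shows the tray centred around (320,190), with its rim top edge at row 128 between columns 222 and 417. The far rim is at about row 257, the bar runs along columns 311–328, and the stand is at the left. I'll fit the model to the edges.

```bash
cat >> h.py <<'E'
from scipy.optimize import least_squares
from scipy.ndimage import map_coordinates, gaussian_filter
def fit(f,segs,p0,mask=None,win=8,signed=True):
    """segs: (A,B,out) model-frame edge ends (mm, world z) with outward direction; brightness rises outward if signed."""
    g=gaussian_filter(cv2.cvtColor(f["image"],cv2.COLOR_BGR2GRAY).astype(float),0.7)
    def W(p,Q): Q=np.array(Q,float);return np.c_[R.from_euler("z",p[2],degrees=True).apply(Q*[1,1,0])[:,:2]+p[:2],Q[:,2]]
    Q=[];O=[];S=[]
    for i,(A,B,o) in enumerate(segs):
        t=np.linspace(.06,.94,25)[:,None];Q.append(np.array(A)*(1-t)+np.array(B)*t);O+=[o]*25;S+=[i]*25
    Q=np.vstack(Q);O=np.array(O,float);S=np.array(S);p=np.array(p0,float)
    for it in range(12):
        w=win if it<5 else max(2.5,win/3)
        a=proj(f,W(p,Q));n=proj(f,W(p,Q+O))-a;n/=np.linalg.norm(n,axis=1)[:,None]
        k=np.arange(-w,w+.01,.25);X=a[:,None]+n[:,None]*k[None,:,None]
        v=map_coordinates(g,[X[...,1],X[...,0]],order=1,mode="nearest");d=np.gradient(v,axis=1)
        if not signed:d=abs(d)
        j=d.argmax(1);ok=d.max(1)>2
        ok&=(a[:,0]>2)&(a[:,0]<637)&(a[:,1]>2)&(a[:,1]<397)
        if mask is not None: ok&=mask(a)
        m=a+n*k[j][:,None]
        r=lambda q:(((proj(f,W(q,Q))-m)*n).sum(1))[ok]
        p=least_squares(r,p,loss="soft_l1",f_scale=.5,x_scale=[1,1,.5]).x
    e=r(p);return p,{int(i):(round(float(np.median(e[S[ok]==i])),2),round(float(e[S[ok]==i].std()),2),int((S[ok]==i).sum())) for i in set(S[ok])}
def rect(hx,hy,z): return [((-hx,-hy,z),(hx,-hy,z),(0,-1,0)),((-hx,hy,z),(hx,hy,z),(0,1,0)),((-hx,-hy,z),(-hx,hy,z),(-1,0,0)),((hx,-hy,z),(hx,hy,z),(1,0,0))]
E
python3 - <<'E'
from h import *
import pickle
f,s=pickle.load(open("w1.pkl","rb"))
m=lambda a:(a[:,1]<262)&((a[:,1]<218)|((a[:,0]>250)&(a[:,0]<385)))
for zs in (54,):
  r=rect(70,95,zs)
  p,e=fit(f,r,[471.8,162.7,11.5],m);print(p,e);print(proj(f,[[*(R.from_euler("z",p[2],degrees=True).apply([x,y,0])[:2]+p[:2]),54] for x,y in((-70,-95),(-70,95),(70,95),(70,-95))]).round())
  print("near only",fit(f,r[:3],p,m))
bar=[((-70,-8,90),(60,-8,90),(0,-1,0)),((-70,8,90),(60,8,90),(0,1,0))]
print("bar+near",fit(f,[r[2]]+bar,p,m,win=4,signed=False))
E
```

```text
[468.25241333 165.76759219  11.13958386] {0: (0.42, 0.41, 17), 1: (0.42, 0.26, 17), 2: (0.37, 0.67, 25), 3: (2.18, 0.9, 18)}
[[220. 124.]
 [418. 125.]
 [405. 257.]
 [232. 256.]]
near only (array([468.73170907, 165.96099968,  11.36908777]), {0: (0.44, 0.37, 17), 1: (0.42, 0.21, 17), 2: (-0.04, 0.63, 25)})
bar+near (array([468.66558275, 166.10881974,  11.41811303]), {0: (-0.02, 0.63, 25), 1: (-0.24, 0.87, 25), 2: (-0.24, 0.58, 25)})
```

The loose tray's centre is about (468.5,166) with yaw 11.3. Before grasping, I'll look at the stand with the same camera so the calibration bias cancels.

Call:
send_rows(
  targets="0.008 -0.033 0 0 0 1 100;0.016 -0.066 0 0 0 2 100;0.024 -0.1 0 0 0 3.3 100;0.033 -0.135 0 0 0 3.3 100;0.042 -0.17 0 0 0 3.3 100;0.05 -0.205 0 0 0 3.3 100;0.059 -0.24 0 0 0 3.3 100;0.068 -0.275 0 0 0 3.3 100;0.075 -0.305 0 0 0 3.3 100;0.081 -0.33 0 0 0 3.3 100;0.085 -0.348 0 0 0 3.3 100;0.087 -0.355 0 0 0 3.3 100",
)

```text
time_s: 2.58
ee_pos: [456.1, -201.6, 170.1]
ee_rot: [-180.0, 0.0, -171.8]
force: [0.3, 0.6, 0.2]
gripper_width: 91.2
gripper_force: 0.0
```

Call:
send_rows(
  targets="0 0 0 0 0 0 100;0 0 0 0 0 0 100;0 0 0 0 0 0 100;0 0 0 0 0 0 100",
)

```text
time_s: 2.92
ee_pos: [455.9, -199.3, 170.0]
ee_rot: [180.0, -0.0, -171.7]
force: [0.1, 0.4, 0.2]
gripper_width: 90.8
gripper_force: 0.0
```

```bash
python3 - <<'E'
from h import *
import pickle
from workcell import env,eyes
f=eyes.grab_frame("wrist");s=env.state();pickle.dump((f,s),open("w2.pkl","wb"))
print(s["ee_pos"],s["ee_rot"]);cv2.imwrite("pics/w2.png",cv2.resize(f["image"][60:330,150:490],None,fx=2.2,fy=2.2,interpolation=cv2.INTER_CUBIC))
E
```

```text
[ 455.92478861 -199.5159915   169.99023334] [ 1.79978323e+02  3.68321193e-03 -1.71719243e+02]
```

View pics/w2.png

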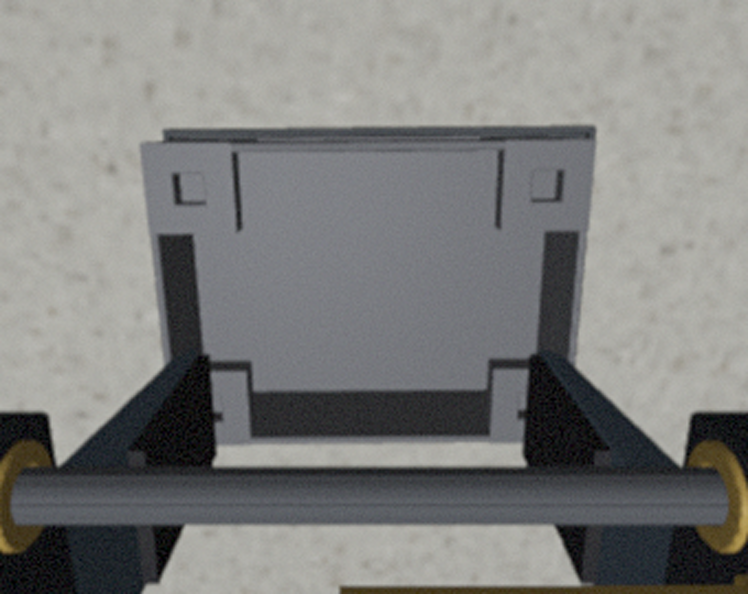

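The crop shows the lower tray's rim corners at about (141,143) and (595,140). The near sockets are centred at about (189,188) and (547,185), and the far ones are half hidden by the fingers. I'll fit this now.

```bash
python3 - <<'E'
from h import *
import pickle
f,s=pickle.load(open("w2.pkl","rb"))
c=[onz(f,150+(u+.5)/2.2-.5,60+(v+.5)/2.2-.5,68) for u,v in((189.5,188),(547,184.7))]
m_=(c[0]+c[1])/2;d=c[1]-c[0];yaw=np.degrees(np.arctan2(-d[0],d[1]));print("hand sockets",np.linalg.norm(d),yaw,m_+R.from_euler("z",yaw,degrees=True).apply([51,0,0]))
m=lambda a:(a[:,1]<262)&((a[:,1]<215)|((a[:,0]>252)&(a[:,0]<380)))
r=rect(70,95,68)
print("rim",fit(f,r[:2],[455,-200,8.3],m,win=5),)
sq=[]
for y in(-76,76):
    for A,B,o in rect(6.5,6.5,68): sq.append((np.add(A,(-51,y,0)),np.add(B,(-51,y,0)),o))
p,e=fit(f,sq,[*(m_+R.from_euler("z",yaw,degrees=True).apply([51,0,0]))[:2],yaw],m,win=2.5,signed=False);print("sock",p,e)
print("near rim",fit(f,[r[0],r[1],r[2]],p,m,win=4,signed=False))
print("stand",fit(f,rect(83,108,14)[2:3],[458,-195.3,8.3],m,win=6))
f1,s1=pickle.load(open("w1.pkl","rb"))
for n,q,st in(("up",[468.3,165.9],s1),("low",p[:2],s)):print(n,"tool-frame mm",1000*rowshift(st,[*q,st["ee_pos"][2]]))
E
```

```text
hand sockets 151.23361582170662 8.752450849445891 [ 452.61750296 -200.03014858   68.        ]
rim (array([ 550.3127626 , -184.38392473,    8.18468696]), {})
sock [ 452.14483266 -200.55372381    8.55695882] {0: (0.26, 0.29, 25), 1: (-0.76, 0.0, 1), 2: (1.12, 0.42, 7), 3: (0.63, 1.05, 25), 4: (-0.74, 0.0, 2), 5: (0.23, 0.36, 25), 6: (0.21, 0.19, 6), 7: (0.92, 1.04, 25)}
near rim (array([ 453.64030834, -200.0342706 ,    8.6635113 ]), {0: (0.44, 0.35, 16), 1: (0.42, 0.36, 16), 2: (-0.0, 0.51, 25)})
stand (array([ 463.84185751, -232.74753613,   11.5432534 ]), {0: (-0.01, 0.36, 24)})
up tool-frame mm [1.25922429e+00 7.13345042e-01 1.04903653e-03]
low tool-frame mm [ 3.89000515e+00 -4.82509174e-01 -4.32616678e-04]
```

The lower tray's centre is about (453,-200.1) with yaw 8.6, so I'll go back for the grasp.

Call:
send_rows(
  targets="-0.006 0.033 0 0 0 -1 100;-0.012 0.066 0 0 0 -2 100;-0.018 0.1 0 0 0 -3.1 100;-0.024 0.135 0 0 0 -3.1 100;-0.031 0.17 0 0 0 -3.1 100;-0.038 0.205 0 0 0 -3.1 100;-0.044 0.24 0 0 0 -3.1 100;-0.05 0.275 0 0 0 -3.1 100;-0.056 0.308 0 0 0 -3.1 100;-0.061 0.335 0 0 0 -3.1 100;-0.064 0.353 0.01 0 0 -3.1 100;-0.065 0.36 0.02 0 0 -3.1 100",
)

```text
time_s: 3.97
ee_pos: [469.0, 168.0, 150.1]
ee_rot: [179.9, 0.1, -168.5]
force: [-0.7, -0.2, 0.2]
gripper_width: 91.4
gripper_force: 0.0
```

Call:
send_rows(
  targets="0 0 0.015 0 0 0 100;0 0 0.035 0 0 0 100;0 0 0.055 0 0 0 100;0 0 0.075 0 0 0 100;0 0 0.085 0 0 0 100;0 0 0.09 0 0 0 100;0 0 0.091 0 0 0 100;0 0 0.091 0 0 0 100",
)

```text
time_s: 4.63
ee_pos: [469.3, 164.7, 59.3]
ee_rot: [180.0, 0.0, -168.7]
force: [0.6, 0.7, -0.0]
gripper_width: 91.4
gripper_force: 0.0
```

```bash
python3 - <<'E'
from h import *
import pickle
from workcell import env,eyes
s=env.state();print(s["ee_pos"],s["ee_rot"],rowshift(s,[468.4,165.9,59]))
E
```

```text
[469.26343353 164.74833152  59.25667886] [ 1.79998079e+02  3.17834305e-02 -1.68722722e+02] [0.00062169 0.00129827 0.00025638]
```

Call:
send_rows(
  targets="0.0006 0.0013 0 0 0 0 60;0.0006 0.0013 0 0 0 0 30;0.0006 0.0013 0 0 0 0 10;0.0006 0.0013 0 0 0 0 0;0.0006 0.0013 0 0 0 0 0;0.0006 0.0013 0 0 0 0 0;0.0006 0.0013 0 0 0 0 0;0.0006 0.0013 0 0 0 0 0;0.0006 0.0013 0 0 0 0 0;0.0006 0.0013 0 0 0 0 0;0.0006 0.0013 0 0 0 0 0;0.0006 0.0013 0 0 0 0 0",
  grip_force=35,
)

```text
time_s: 5.63
ee_pos: [468.1, 166.0, 58.9]
ee_rot: [180.0, 0.0, -168.7]
force: [-0.4, -0.7, -0.5]
gripper_width: 16.2
gripper_force: 35.0
```

Call:
send_rows(
  targets="0 0 -0.003 0 0 0 0;0 0 -0.01 0 0 0 0;0 0 -0.02 0 0 0 0;0 0 -0.032 0 0 0 0;0 0 -0.045 0 0 0 0;0 0 -0.058 0 0 0 0;0 0 -0.07 0 0 0 0;0 0 -0.082 0 0 0 0;0 0 -0.092 0 0 0 0;0 0 -0.098 0 0 0 0;0 0 -0.1 0 0 0 0;0 0 -0.1 0 0 0 0",
)

```text
time_s: 6.63
ee_pos: [468.2, 166.0, 159.4]
ee_rot: [180.0, 0.0, -168.7]
force: [-0.9, 1.0, -4.3]
gripper_width: 15.8
gripper_force: 35.0
```

Call:
send_rows(
  targets="0 0 0 0 0 0 0;0 0 0 0 0 0 0;0 0 0 0 0 0 0;0 0 0 0 0 0 0",
)

```text
time_s: 6.97
ee_pos: [467.8, 165.9, 158.4]
ee_rot: [-180.0, -0.1, -168.7]
force: [-0.2, 1.1, -5.1]
gripper_width: 16.1
gripper_force: 35.0
```

```bash
python3 - <<'E'
from h import *
import pickle
from workcell import env,eyes
f=eyes.grab_frame("wrist");s=env.state();pickle.dump((f,s),open("w3.pkl","wb"))
print(s["time_s"],s["ee_pos"],s["ee_rot"],s["force"],s["torque"],s["gripper_width"]);cv2.imwrite("pics/w3.png",f["image"])
E
```

```text
7.0167 [467.87868811 165.8768707  158.50763733] [-1.79996908e+02 -5.27784282e-02 -1.68719550e+02] [-0.60272704  0.02033378 -4.7841696 ] [ 0.04418324  0.05212821 -0.02564749] 15.46510545327428
```

View pics/w3.png

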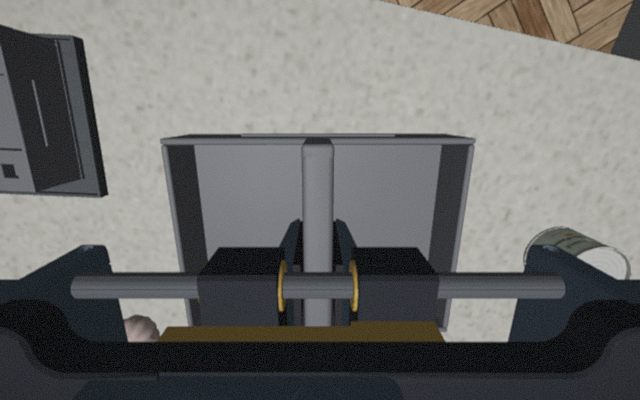

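The tray hangs level in the grip, with its near rim at rows 137–143 and the corners near (163,141) and (474,141). I'll fit its pose relative to the tool.

```bash
python3 - <<'E'
from h import *
import pickle
f,s=pickle.load(open("w3.pkl","rb"))
z=s["ee_pos"][2]-4.9
m=lambda a:(a[:,1]<262)&(a[:,1]>146)|((a[:,1]<=160)&(abs(a[:,0]-318)>25))
r=rect(69.7,94.7,z)
p0=[468.2,165.9,11.3]
p,e=fit(f,r[:3],p0,m,win=5);print(p,e)
p2,e=fit(f,r[:3],p0,m,win=3,signed=False);print(p2,e)
c=lambda p,z:proj(f,[[*(R.from_euler("z",p[2],degrees=True).apply([x,y,0])[:2]+p[:2]),z] for x,y in((-69.7,-94.7),(-69.7,94.7))]).round(1)
print(c(p,z),c(p2,z),c(p,z-54))
g=cv2.cvtColor(f["image"],cv2.COLOR_BGR2GRAY)
for u in((180,225),(410,455)):print(g[126:152,u[0]:u[1]].mean(1).round().astype(int))
print("tool-frame",1000*rowshift(s,[*p[:2],s["ee_pos"][2]]))
E
```

```text
[467.30620578 165.48504989  11.26569994] {0: (0.73, 0.46, 15), 1: (0.52, 0.26, 15), 2: (-0.13, 1.02, 20)}
[467.22064802 165.53633206  11.21506581] {0: (0.63, 0.34, 15), 1: (0.64, 0.37, 15), 2: (-0.07, 1.02, 20)}
[[157.7 133.6]
 [477.1 133.4]] [[157.8 133.3]
 [477.3 133.4]] [[194.8 129.3]
 [440.1 129.1]]
[179 179 179 179 180 180 179 159 109  59  43  49  78 101 113 118 118 110
  97 100 102 102 101 102 100 101]
[177 177 178 178 177 179 175 140  86  51  42  52  85 104 114 117 114 102
  88  94 100  99  99  99 100  99]
tool-frame [ 6.38067208e-01 -2.72267233e-01  6.02451541e-04]
```

```bash
python3 - <<'E'
from h import *
import pickle
def prof(name,p,z,ys,zs,xs):
    f,s=pickle.load(open(name,"rb"));g=cv2.cvtColor(f["image"],cv2.COLOR_BGR2GRAY).astype(float)
    Rz=R.from_euler("z",p[2],degrees=True)
    v=0
    for y in ys:
        a=proj(f,np.c_[(Rz.apply([[x,y,0] for x in xs])[:,:2]+p[:2]),np.full(len(xs),z)])
        v=v+map_coordinates(g,[a[:,1],a[:,0]],order=1)
    print(name,z.__round__(),[f"{x:.0f}:{b:.0f}" for x,b in zip(xs,v/len(ys))])
yy=[-64,-56,-48,-42,42,48,56,64]
near=np.arange(-76,-61.9,1);far=np.arange(62,76.1,1)
prof("w1.pkl",[468.4,165.9,11.35],54,yy,0,near);prof("w1.pkl",[468.4,165.9,11.35],54,[-48,-42,-36,-30,-24,24,30,36,42],0,far)
prof("w3.pkl",[468.4,165.6,11.25],158.5-4.9,yy,0,near)
prof("w3.pkl",[468.4,165.6,11.25],158.5-4.9+36,[-4,-2,0,2,4],0,near)
prof("w1.pkl",[468.4,165.6,11.25],90,[-4,-2,0,2,4],0,near)
prof("w2.pkl",[453,-200.1,8.6],68,[-86,-83,-80,80,83,86],0,near);prof("w2.pkl",[453,-200.1,8.6],68,[-36,-20,0,20,36],0,far)
prof("w2.pkl",[453,-200.1,8.6],68,[-78,-76,-74,74,76,78],0,np.arange(-61,-41.9,1))
E
```

```text
w1.pkl 54 ['-76:173', '-75:172', '-74:171', '-73:171', '-72:172', '-71:169', '-70:146', '-69:101', '-68:77', '-67:99', '-66:111', '-65:109', '-64:113', '-63:123', '-62:125']
w1.pkl 54 ['62:44', '63:44', '64:42', '65:41', '66:46', '67:63', '68:89', '69:110', '70:120', '71:143', '72:161', '73:171', '74:173', '75:173', '76:174']
w3.pkl 154 ['-76:176', '-75:177', '-74:178', '-73:179', '-72:179', '-71:135', '-70:67', '-69:52', '-68:88', '-67:114', '-66:117', '-65:103', '-64:119', '-63:127', '-62:126']
w3.pkl 190 ['-76:176', '-75:175', '-74:176', '-73:127', '-72:100', '-71:47', '-70:42', '-69:45', '-68:81', '-67:115', '-66:129', '-65:129', '-64:128', '-63:128', '-62:130']
w1.pkl 90 ['-76:170', '-75:171', '-74:172', '-73:174', '-72:165', '-71:129', '-70:96', '-69:53', '-68:62', '-67:101', '-66:120', '-65:125', '-64:125', '-63:123', '-62:124']
w2.pkl 68 ['-76:148', '-75:110', '-74:95', '-73:92', '-72:91', '-71:82', '-70:96', '-69:118', '-68:121', '-67:122', '-66:123', '-65:123', '-64:121', '-63:122', '-62:122']
w2.pkl 68 ['62:42', '63:41', '64:44', '65:60', '66:85', '67:107', '68:116', '69:134', '70:158', '71:171', '72:174', '73:174', '74:174', '75:174', '76:173']
w2.pkl 68 ['-61:123', '-60:123', '-59:121', '-58:117', '-57:118', '-56:123', '-55:123', '-54:122', '-53:122', '-52:122', '-51:122', '-50:122', '-49:121', '-48:123', '-47:121', '-46:97', '-45:77', '-44:100', '-43:119', '-42:122']
```

```bash
python3 - <<'E'
import cv2,numpy as np
a=cv2.imread("pics/w3.png")[115:165,150:340];b=cv2.imread("pics/w1.png")[110:150,215:405]
import pickle;c=pickle.load(open("w2.pkl","rb"))[0]["image"][108:158,205:395]
cv2.imwrite("pics/z.png",cv2.resize(np.vstack([a,b,c]),None,fx=4.2,fy=4.2,interpolation=cv2.INTER_CUBIC))
E
```

```text
(no output)
```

View pics/z.png

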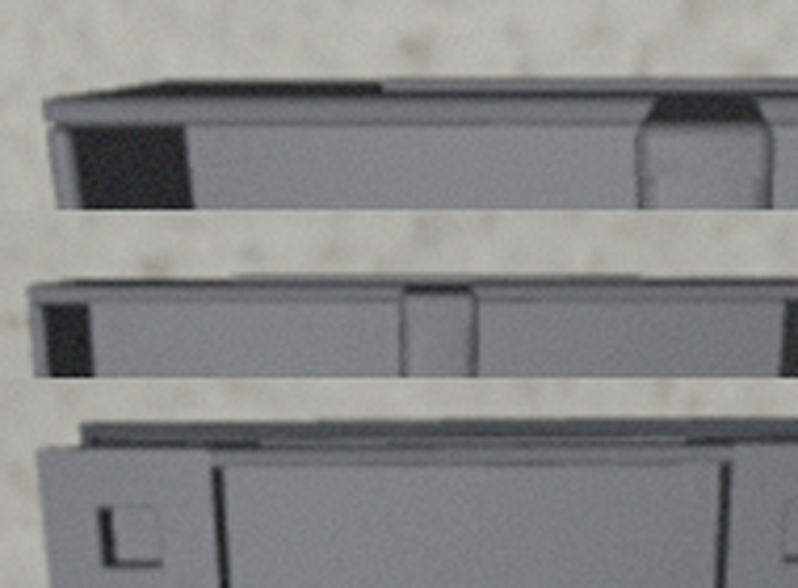

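The zoom makes the rim's near edge clear: the held tray's centre sits about 2.1 mm along tray x from the TCP. That puts the target at TCP (450.9,-200.15) with tool yaw -171.35. Now I'll carry it across smoothly.

Call:
send_rows(
  targets="0.001 -0.005 -0.002 0 0 0.1 0;0.004 -0.017 -0.004 0 0 0.2 0;0.008 -0.034 -0.007 0 0 0.4 0;0.013 -0.053 -0.01 0 0 0.6 0;0.018 -0.073 -0.012 0 0 0.9 0;0.023 -0.093 -0.012 0 0 1.2 0;0.028 -0.113 -0.012 0 0 1.5 0;0.033 -0.133 -0.012 0 0 1.8 0;0.038 -0.153 -0.012 0 0 2.1 0;0.043 -0.173 -0.012 0 0 2.4 0;0.048 -0.193 -0.012 0 0 2.6 0;0.053 -0.213 -0.012 0 0 2.62 0",
)

```text
time_s: 8.02
ee_pos: [457.1, -55.3, 171.2]
ee_rot: [-180.0, 0.0, -171.4]
force: [-0.4, -0.1, -4.4]
gripper_width: 15.7
gripper_force: 35.0
```

Call:
send_rows(
  targets="0.0044 -0.02 0 0 0 0 0;0.009 -0.04 0 0 0 0 0;0.0136 -0.06 0 0 0 0 0;0.0175 -0.079 0 0 0 0 0;0.021 -0.096 0 0 0 0 0;0.024 -0.111 0 0 0 0 0;0.0265 -0.123 0 0 0 0 0;0.0285 -0.133 0 0 0 0 0;0.0295 -0.139 0 0 0 0 0;0.03 -0.141 0 0 0 0 0;0.03 -0.141 0 0 0 0 0;0.03 -0.141 0 0 0 0 0",
)

```text
time_s: 9.02
ee_pos: [449.2, -196.7, 170.8]
ee_rot: [180.0, -0.0, -171.3]
force: [0.9, -0.2, -4.7]
gripper_width: 15.9
gripper_force: 35.0
```

```bash
cat > st.py <<'E'
from h import *
import sys
from workcell import env
s=env.state();np.set_printoptions(precision=2,suppress=True)
print(s["time_s"],s["ee_pos"],s["ee_rot"],"F",s["force"],"T",s["torque"],s["gripper_width"])
print("shift mm",1000*rowshift(s,[float(sys.argv[1]),float(sys.argv[2]),float(sys.argv[3])]))
E
python3 st.py 450.9 -200.15 137
```

```text
9.0167 [ 449.24 -196.71  170.84] [ 179.96   -0.01 -171.32] F [ 0.87 -0.17 -4.66] T [ 0.07  0.09 -0.  ] 15.908051371117445
shift mm [-1.13 -3.68 33.84]
```

Call:
send_rows(
  targets="-0.0005 -0.001 0.003 0 0 0 0;-0.0011 -0.003 0.008 0 0 0 0;-0.0011 -0.0037 0.014 0 0 0 0;-0.0011 -0.0037 0.02 0 0 0 0;-0.0011 -0.0037 0.026 0 0 0 0;-0.0011 -0.0037 0.031 0 0 0 0;-0.0011 -0.0037 0.035 0 0 0 0;-0.0011 -0.0037 0.037 0 0 0 0;-0.0011 -0.0037 0.038 0 0 0 0;-0.0011 -0.0037 0.0385 0 0 0 0;-0.0011 -0.0037 0.0385 0 0 0 0;-0.0011 -0.0037 0.0385 0 0 0 0",
)

```text
time_s: 10.02
ee_pos: [451.2, -200.8, 132.7]
ee_rot: [-180.0, 0.0, -171.3]
force: [0.2, 0.7, -4.6]
gripper_width: 15.8
gripper_force: 35.0
```

```bash
python3 st.py 450.9 -200.15 127
```

```text
10.0167 [ 451.18 -200.79  132.67] [-179.99    0.03 -171.34] F [ 0.18  0.69 -4.62] T [ 0.02  0.01 -0.02] 15.808580274927126
shift mm [0.18 0.67 5.67]
```

Call:
send_rows(
  targets="0.0002 0.0006 0.001 0 0 0 0;0.0002 0.0006 0.002 0 0 0 0;0.0002 0.0006 0.003 0 0 0 0;0.0002 0.0006 0.0036 0 0 0 0;0.0002 0.0006 0.0042 0 0 0 0;0.0002 0.0006 0.0046 0 0 0 0;0.0002 0.0006 0.005 0 0 0 0;0.0002 0.0006 0.005 0 0 0 0;0.0002 0.0006 0.005 0 0 0 0",
)

```text
time_s: 10.77
ee_pos: [450.7, -200.1, 127.4]
ee_rot: [180.0, -0.0, -171.3]
force: [-0.1, 0.2, -4.5]
gripper_width: 15.7
gripper_force: 35.0
```

Call:
send_rows(
  targets="0 0 0.0003 0 0 0 0;0 0 0.0006 0 0 0 0;0 0 0.0009 0 0 0 0;0 0 0.0012 0 0 0 0;0 0 0.0015 0 0 0 0;0 0 0.0015 0 0 0 0",
)

```text
time_s: 11.27
ee_pos: [450.6, -200.1, 125.9]
ee_rot: [180.0, -0.0, -171.3]
force: [0.6, 0.5, -5.2]
gripper_width: 16.0
gripper_force: 35.0
```

```bash
python3 st.py 450.9 -200.15 127
```

```text
11.2667 [ 450.65 -200.1   125.86] [ 179.99   -0.   -171.34] F [ 0.56  0.46 -5.23] T [0.03 0.08 0.02] 16.048159077576194
shift mm [-0.24 -0.09 -1.14]
```

Call:
send_rows(
  targets="0 0 0.0003 0 0 0 0;0 0 0.0006 0 0 0 0;0 0 0.0009 0 0 0 0;0 0 0.0012 0 0 0 0;0 0 0.0015 0 0 0 0;0 0 0.0015 0 0 0 0",
)

```text
time_s: 11.77
ee_pos: [450.7, -200.1, 124.3]
ee_rot: [180.0, -0.0, -171.3]
force: [-0.2, 0.2, -4.3]
gripper_width: 15.9
gripper_force: 35.0
```

```bash
python3 st.py 450.9 -200.15 117.9
```

```text
11.7667 [ 450.66 -200.11  124.32] [ 179.99   -0.01 -171.34] F [-0.16  0.2  -4.28] T [-0.01  0.04 -0.01] 15.853394794734177
shift mm [-0.23 -0.07  6.42]
```

The lugs are about 2.6 mm below pad level with no contact force, so they're in the sockets. I'll keep lowering gently.

Call:
send_rows(
  targets="0 0 0.0004 0 0 0 0;0 0 0.0008 0 0 0 0;0 0 0.0012 0 0 0 0;0 0 0.0016 0 0 0 0;0 0 0.002 0 0 0 0;0 0 0.0024 0 0 0 0;0 0 0.0028 0 0 0 0;0 0 0.003 0 0 0 0",
)

```text
time_s: 12.43
ee_pos: [450.7, -200.1, 121.3]
ee_rot: [180.0, -0.0, -171.3]
force: [1.3, 0.7, -3.8]
gripper_width: 15.8
gripper_force: 35.0
```

Call:
send_rows(
  targets="0 0 0.0003 0 0 0 0;0 0 0.0006 0 0 0 0;0 0 0.0009 0 0 0 0;0 0 0.0012 0 0 0 0;0 0 0.0015 0 0 0 0;0 0 0.0018 0 0 0 0;0 0 0.002 0 0 0 0;0 0 0.002 0 0 0 0",
)

```text
time_s: 13.1
ee_pos: [450.7, -200.1, 119.4]
ee_rot: [180.0, -0.0, -171.3]
force: [0.3, -0.8, -4.5]
gripper_width: 16.1
gripper_force: 35.0
```

```bash
python3 st.py 450.9 -200.15 117.9
```

```text
13.1 [ 450.69 -200.14  119.37] [ 179.99   -0.   -171.34] F [ 0.27 -0.77 -4.53] T [0.06 0.06 0.02] 16.065628183463737
shift mm [-0.21 -0.04  1.47]
```

Call:
send_rows(
  targets="0 0 0.0002 0 0 0 0;0 0 0.0004 0 0 0 0;0 0 0.0006 0 0 0 0;0 0 0.0008 0 0 0 0;0 0 0.001 0 0 0 0;0 0 0.001 0 0 0 0",
)

```text
time_s: 13.6
ee_pos: [450.7, -200.1, 118.4]
ee_rot: [180.0, -0.0, -171.3]
force: [0.6, 0.6, -4.2]
gripper_width: 15.9
gripper_force: 35.0
```

Call:
send_rows(
  targets="0 0 0.0002 0 0 0 0;0 0 0.0004 0 0 0 0;0 0 0.0004 0 0 0 0",
)

```text
time_s: 13.85
ee_pos: [450.7, -200.1, 118.0]
ee_rot: [180.0, 0.0, -171.3]
force: [0.0, 0.4, -5.0]
gripper_width: 15.9
gripper_force: 35.0
```

Call:
send_rows(
  targets="0 0 0.0002 0 0 0 0;0 0 0.0004 0 0 0 0;0 0 0.0004 0 0 0 0",
)

```text
time_s: 14.1
ee_pos: [450.7, -200.2, 117.8]
ee_rot: [-180.0, 0.0, -171.3]
force: [-1.2, -0.3, -2.3]
gripper_width: 15.9
gripper_force: 35.0
```

Call:
send_rows(
  targets="0 0 0.0002 0 0 0 0;0 0 0.0004 0 0 0 0;0 0 0.0004 0 0 0 0",
)

```text
time_s: 14.35
ee_pos: [450.8, -200.2, 117.8]
ee_rot: [-180.0, 0.0, -171.3]
force: [-1.3, 0.5, 3.3]
gripper_width: 16.1
gripper_force: 35.0
```

It's seated at the expected height of 117.8 with about 8 N of contact. I'll release and retreat.

Call:
send_rows(
  targets="0 0 -0.0002 0 0 0 20;0 0 -0.0002 0 0 0 25;0 0 -0.0002 0 0 0 32;0 0 -0.0002 0 0 0 40;0 0 -0.0002 0 0 0 50;0 0 -0.0002 0 0 0 60;0 0 -0.0002 0 0 0 60;0 0 -0.0002 0 0 0 60",
)

```text
time_s: 15.02
ee_pos: [450.7, -200.1, 117.4]
ee_rot: [180.0, 0.0, -171.3]
force: [-0.1, -0.4, -0.9]
gripper_width: 54.6
gripper_force: 0.0
```

Call:
send_rows(
  targets="0 0 -0.004 0 0 0 60;0 0 -0.012 0 0 0 60;0 0 -0.022 0 0 0 60;0 0 -0.034 0 0 0 60;0 0 -0.046 0 0 0 60;0 0 -0.058 0 0 0 60;0 0 -0.07 0 0 0 60;0 0 -0.082 0 0 0 60;0 0 -0.092 0 0 0 60;0 0 -0.098 0 0 0 60;0 0 -0.1 0 0 0 60;0 0 -0.1 0 0 0 60",
)

```text
time_s: 16.02
ee_pos: [450.9, -200.2, 218.0]
ee_rot: [-180.0, 0.1, -171.3]
force: [0.2, 0.8, -1.3]
gripper_width: 55.3
gripper_force: 0.0
```

```bash
python3 - <<'E'
from h import *
from workcell import env,eyes
w=eyes.grab_frame("wrist")["image"];c=eyes.grab_frame("scene")["image"][200:310,270:400]
cv2.imwrite("pics/end.png",np.vstack([cv2.resize(w[60:300],(640,240)),cv2.resize(c,(390,330),interpolation=cv2.INTER_CUBIC).__class__((330,640,3),np.uint8)*0+np.pad(cv2.resize(c,(390,330),interpolation=cv2.INTER_CUBIC),((0,0),(0,250),(0,0)))]))
E
```

```text
(no output)
```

View pics/end.png

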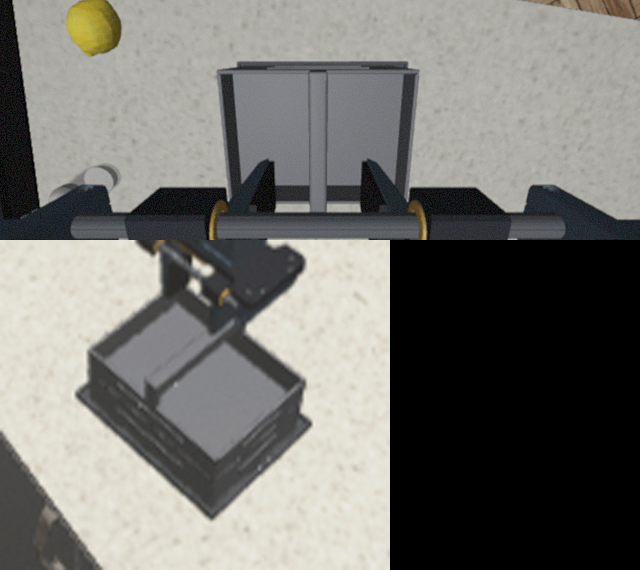

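The wrist view (rim corners near (219,72) and (417,72)) and the scene crop both show the upper tray seated flush and level on the lower one, with the gripper clear.

```bash
python3 -c "
from workcell import env
print(env.job_done())"
```

```text
the job is handed in; nothing more can be done
None
```

The upper tray is sitting flush and level on the lower tray, all four lugs in their sockets; I released it, backed the gripper clear and handed the job in at about 16 s (verdict not shown).

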